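Dial a code into the decade box and throw its lever

ROBOT

A 6-joint arm with a two-finger parallel gripper is mounted at the origin on the work surface. World frame = base frame: x ahead of the robot, y to its left, z up, the work surface at z = 0. Lengths are in m, angles in rad, forces in N, time in s.
With the tool pointing down it reaches from about 0.325 to 0.9 m from the base axis. Payload 6.1 kg.
Tool frame: the origin (TCP) lies between the finger pads; the fingertips stand 17 mm ahead of it and the grasp point (between the pads) lies 2 mm behind it; z points along the fingers, y is the line along which they close (so a half turn about z gives the same grasp; the last joint's range is limited). The gripper opens to 87 mm and grips with 3 to 60 N. Pads are 19 mm wide; open, the fingers measure 117 mm over their backs; the gripper's body (75 mm by 190 mm) begins 51 mm behind the grasp point.
Start: joints at [1.212, 0.22, 1.526, -0, 1.395, -0.126], TCP at [0.144, 0.608, 0.24] pointing down, gripper open.
Joint ranges: [-2.98, 2.98], [-0.91, 2.08], [0.09, 2.57], [-1.24, 4.39], [0.2, 2.65], [-2.68, 2.68]. Speed limits (rad/s): [2.57, 2.57, 3.01, 3.14, 3.14, 3.14].

INTERFACE

Orientations are given as a unit quaternion [w, x, y, z].
In Python, from bench import sense, get_image, camera_params, sign_off gives the robot as it stands.
- The arm moves only by the shell command python3 -m handwheel 'ROWS' [OPENING] [FORCE]. ROWS is a JSON object of lists of equal length, an entry for each row: "delta_pos": the shift along the tool's x, y, z each as a share of 10 cm, from -1 to 1, a list of three; "twist": the turn, a rotation vector about the tool's x, y, z each as a share of 180 degrees, from -1 to 1, a list of three. A call has 1 to 5 rows; each row is the pose to reach, as a shift and turn from the pose commanded when the call began, along the tool's axes at that moment, turning the shorter way round; what a row does not reach only later rows make up. A row lasts 1/10 s, in which the tool goes at most 50 mm and 8.59 degrees, less where a joint would pass 70% of its speed; a pose out of reach is approached as far as the arm can. A call with a number of a shift or a turn outside -1 to 1 is refused whole. A call with a gripper value outside its range is refused whole. OPENING is the gripper command: -1 is shut, 1 is fully open, values between are in proportion, set as the call begins (- or left out, the last holds). The fingers move at their own pace and stop on an object; FORCE is the grip in N (left out, the last holds). Time passes only in rows, so rows that repeat a pose let the fingers close. It gives the time, the measured TCP pose, the force, the opening and the grip force at its end, in the units of the state.
- sense(): the state, without advancing time (a new reading comes with each control period).
- get_image(name): name is "scene" or "top" or "wrist"; returns the picture (480x640x3 uint8, blue, green, red); there is no depth.
- camera_params(name): a dict with "mtx" (3x3 intrinsics, pixels), "R" (3x3) and "t" (3): a world point X has camera coordinates R X + t; the wrist camera has in their place "mount" (4x4, takes a point from camera to tool coordinates, whose origin is the TCP and whose axes are the flange's). Camera axes: x right, y down, z forward; pixel columns grow to the right and rows downward; lengths in m; the calibration is good to about 2 mm. A picture is of the moment at which its call begins: read the wrist's pose just before it. camera_params takes no time and is no camera call.
- sign_off(): hands the job in; it is judged then, once.
The state is a dict: "t": time; "joint_pos": joint angles; "qvel": joint speeds; "tau": joint torques, N m; "eef_pos": TCP position; "ee_rot": TCP orientation; "force": force on the tool from outside, world axes, zero at the start; "torque": the same for the moment, N m; "grip_width": finger opening in m; "grasp_force": force on a finger pad.
Only numpy, scipy, OpenCV 4.12 (cv2) and the standard library are available. Lean on these libraries where they do the work, as an engineer would, in place of code of your own. Each camera call takes 0.05 s, during which the arm holds its last target. There are 200 camera calls.

TASK

Set the three thumbwheels of the decade box to 4 - 1 - 5, from left to right as the robot sees them, by rolling each until its white line stands at that line of the scale, then push the box's lever right over to the far side. Use a light touch, as on any instrument: never press on the box, its wheels or its lever with more than about 1.5 kg (15 N). Leave the other things on the bench where they are.

Things in the scene. Friction and masses are not known exactly. Their poses are not given: they have to be found in the camera images.
- box: grey metal decade box, fixed, 120 (x) x 260 (y) x 60 mm high, flat top. Origin: centre of its underside; x from its near to its far long side, y to its left end as the robot sees it. On its top from left to right: three black rubber thumbwheels on edge, half sunk, that roll along x, then a lever. A white line across each wheel's rim stands at its digit on the scale of white lines beside it
- wheel_left (a joint): left thumbwheel. Value = angle of its white line: 0 level, facing the box's near side; grows as the wheel's top rolls to +x of the box; pi/2 line up; pi level, facing away. Digit k is at k*0.5236 rad, 0 to 6; stops 0.1 rad beyond. No clicks: drag of 0.05 N m (2.3 N at the rim) holds it. 44 mm diameter, 18 mm wide, axle along the box's y, 64 mm high
- wheel_mid (a joint): middle thumbwheel. Value = angle of its white line: 0 level, facing the box's near side; grows as the wheel's top rolls to +x of the box; pi/2 line up; pi level, facing away. Digit k is at k*0.5236 rad, 0 to 6; stops 0.1 rad beyond. No clicks: drag of 0.05 N m (2.3 N at the rim) holds it. 44 mm diameter, 18 mm wide, axle along the box's y, 64 mm high
- wheel_right (a joint): right thumbwheel, next to the lever. Value = angle of its white line: 0 level, facing the box's near side; grows as the wheel's top rolls to +x of the box; pi/2 line up; pi level, facing away. Digit k is at k*0.5236 rad, 0 to 6; stops 0.1 rad beyond. No clicks: drag of 0.05 N m (2.3 N at the rim) holds it. 44 mm diameter, 18 mm wide, axle along the box's y, 64 mm high
- top_left (a point): nominal left wheel's crest: point fixed to the box, 86 mm high, above the axle (wheels 54 mm apart). Each wheel really stands up to 4 mm above or below its point, differently each time, unmeasured: find it by touch. Pressed, it gives straight down on a spring, 2.5 N per mm after the first 1 to 2 N, at most 6.8 mm. Shut fingers pressed on it and drawn along the box's x roll it by friction: travel = 22 mm x angle
- top_mid (a point): nominal middle wheel's crest, fixed to the box; as for the left one, true height within 4 mm, sprung. Beside each wheel are round grey cheeks, 24 mm across, covering 11 to 17 mm from the wheel's middle plane, tops 10 mm below this point
- top_right (a point): nominal right wheel's crest, fixed to the box; as for the left one, true height within 4 mm, sprung. The cheeks beside each wheel bear seven white lines, the scale 0 to 6, 30 degrees apart: 0 faces the near side, 3 up, 6 the far side
- lever (a joint): lever at the right end of the box's top, a steel stick with a black ball end: 0 = leaning 0.4 rad to the box's near side, grows as it is pushed to the far side (+x of the box), rigid stop at 0.8 rad. Starts between 0 and 0.15, stays where it is left; moving it takes about 1.5 N at the ball; follow its arc, rubbing against the ball can jam it
- lever_tip (a point): centre of the lever's ball, 20 mm in diameter, 55 mm from the pivot; it moves with the lever (stick 8 mm thick)
- lever_pivot (a point): the lever's pivot on the box, 72 mm above the table, axis along the box's y; in a black block 50 (x) x 34 (y) mm, top 74 mm above the table, with a round steel hub 18 mm across about the pivot
- connector: bystander, to be left alone: small steel and blue plug connector, 53 mm long, lying on the box's top near its far edge; origin at its underside
- hood: bystander, to be left alone: grey plastic half-shell of a connector, 44 x 52 x 12 mm, lying on the table in front of the box; origin at its underside
- screwdriver: bystander, to be left alone: 160 mm screwdriver lying on the table behind the box; origin at its underside
- spool: bystander, to be left alone: solder spool, 60 mm across, 32 mm high, standing flat; origin at its underside
- tip_tin: bystander, to be left alone: little round tin, 36 mm across; origin at its underside
- parts_tray: bystander, to be left alone: clear tray with three compartments, 90 x 130 x 25 mm; origin at its underside
- meter: bystander, to be left alone: black hand-held meter, 75 x 150 x 34 mm, lying flat; origin at its underside

How it is judged:
On the way, in this order (a step that is already met when the one before it is completed fails the run):
1. all three wheels stand at the code 4 - 1 - 5 while the lever is still on the near side (value of joint wheel_left between 1.924 and 2.264 rad and value of joint wheel_mid between 0.354 and 0.694 rad and value of joint wheel_right between 2.448 and 2.788 rad and value of joint lever below 0.3 rad), for 0.2 s.
2. the lever is over on the far side (value of joint lever above 0.6 rad), for 0.2 s.
At the end, for the whole second after the job is handed in: The left, middle and right wheel are at rest within 0.17 rad (a third of a step) of digits 4, 1 and 5 (2.094, 0.524 and 2.618 rad), and the lever stands beyond 0.6 rad on the far side, everything released (value of joint wheel_left between 1.924 and 2.264 rad and value of joint wheel_mid between 0.354 and 0.694 rad and value of joint wheel_right between 2.448 and 2.788 rad and velocity of joint wheel_left between -0.05 and 0.05 rad/s and velocity of joint wheel_mid between -0.05 and 0.05 rad/s and velocity of joint wheel_right between -0.05 and 0.05 rad/s and value of joint lever above 0.6 rad); the robot touches nothing.
It fails at once if the box, a wheel or the lever is pressed with more than 16 N (contact force between box and anything else above 16 N).
It fails at once if a bystander is shifted by more than 20 mm (distance of any of connector, hood, screwdriver, spool, tip_tin, parts_tray, meter from where it was at the start of the episode above 0.02 m).
It also fails if it takes over 69 s, if anything falls off the work surface, if the arm or the gripper's body presses on something with over 40 N, if the wrist force passes 120 N, or if a joint passes its speed limit or range.

## Working session

There is one attempt and no reset: what is moved stays moved. The work goes in short steps, Python scripts to look and compute and a shell command to move; the robot and the scene stay as the last step left them, time stands still between calls to the robot, and variables do not carry over. Pictures are saved under pics/ and viewed, at most 10 in all, crops included, and the job is handed in when it is done.

```bash
mkdir -p pics; ls; python3 - <<'E'
from bench import *
import cv2,numpy as np
print(sense())
for n in("scene","top"):
    cv2.imwrite(f"pics/{n}0.png",get_image(n)); print(n,camera_params(n))
print(camera_params("wrist"))
E
```

```text
pics
{'t': 0.0, 'joint_pos': array([ 1.21188886e+00,  2.21192552e-01,  1.52763353e+00, -1.72035454e-05,
        1.39471167e+00, -1.26105176e-01]), 'qvel': array([ 2.86940638e-05, -7.80491128e-04, -1.06182864e-03,  3.12752544e-04,
       -1.12629156e-03,  1.96737898e-04]), 'tau': array([ 7.82726729e-04, -4.94577563e+01, -3.87398922e+01,  7.01330043e-02,
        5.64872520e-02, -1.29810019e-04]), 'eef_pos': array([0.14399011, 0.60756949, 0.23844617]), 'ee_rot': array([-2.25325715e-04,  1.16136904e-01,  9.93232739e-01, -9.46128239e-04]), 'force': array([ 0.20231651, -0.30659383,  0.71150103]), 'torque': array([0.04119363, 0.00272605, 0.07949782]), 'grasp_force': 0.0, 'grip_width': 0.08733724017136485}
scene {'mtx': array([[544.31258002,   0.        , 318.0427748 ],
       [  0.        , 544.31258002, 241.57132836],
       [  0.        ,   0.        ,   1.        ]]), 'R': array([[ 0.80463239,  0.59373344, -0.00687899],
       [ 0.5018615 , -0.68622709, -0.52652391],
       [-0.3173354 ,  0.42020589, -0.85013249]]), 't': array([-0.41581517, -0.20368292,  1.71311499])}
top {'mtx': array([
[... 162 characters left out ...]
0.01380223, -0.9991415 , -0.03906103],
       [-0.98219816,  0.02086655, -0.1866852 ],
       [ 0.18734   ,  0.03578899, -0.98164294]]), 't': array([0.01746714, 0.53889639, 0.92468002])}
{'mtx': array([[343.40589245,   0.        , 311.93191024],
       [  0.        , 343.40589245, 240.80440527],
       [  0.        ,   0.        ,   1.        ]]), 'mount': array([[-1.33683929e-05, -9.70624966e-01, -2.40597539e-01,
         6.52213612e-02],
       [ 9.99999693e-01,  1.75677043e-04, -7.64284265e-04,
        -1.58149719e-04],
       [ 7.84100853e-04, -2.40597475e-01,  9.70624665e-01,
        -1.44873785e-01],
       [ 0.00000000e+00,  0.00000000e+00,  0.00000000e+00,
         1.00000000e+00]])}
```

View pics/top0.png

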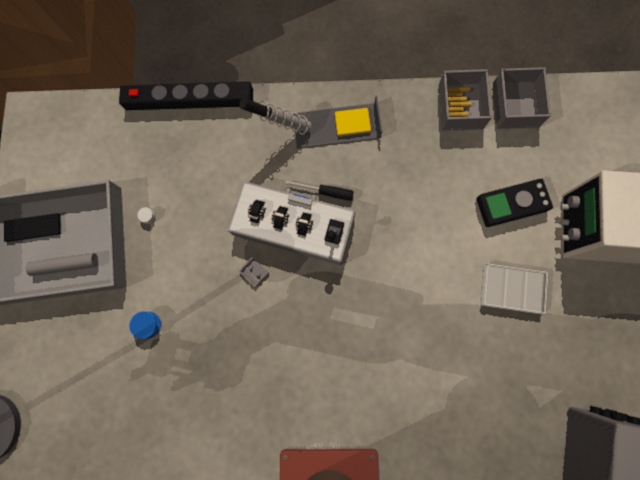

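View pics/scene0.png

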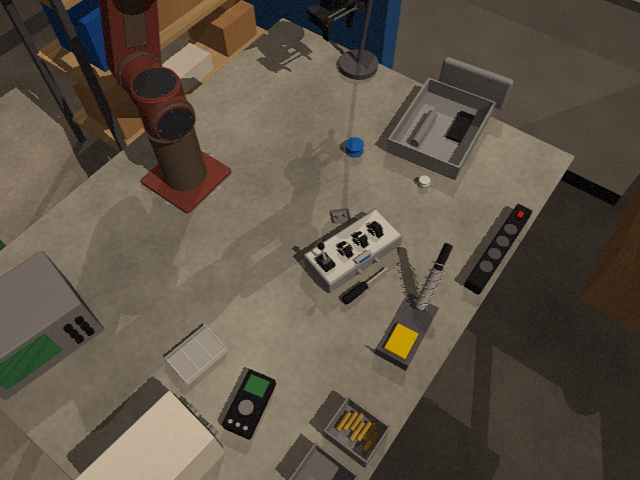

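The top view shows the pale box centred near pixel (293,222), with wheels at (257,210), (280,217) and (304,223) and the lever at (334,233). The hood is at (254,273) and the connector at (300,197), on the far edge. Next I'll get a rough box position and move the wrist camera over it.

```bash
cat > h.py <<'E'
from bench import *
import cv2, numpy as np
from scipy.spatial.transform import Rotation as Rn
def tool():
    s=sense(); q=s["ee_rot"]; return s["eef_pos"], Rn.from_quat([q[1],q[2],q[3],q[0]]).as_matrix()
def cam(name):
    c=camera_params(name)
    if name!="wrist": return c["mtx"],c["R"],c["t"]
    p,R=tool(); M=c["mount"]; Rwc=R@M[:3,:3]; o=p+R@M[:3,3]
    return c["mtx"],Rwc.T,-Rwc.T@o
def ray(C,uv):
    K,R,t=C; d=R.T@np.linalg.solve(K,[uv[0],uv[1],1.]); return -R.T@t,d/np.linalg.norm(d)
def onplane(C,uv,z):
    o,d=ray(C,uv); return o+d*(z-o[2])/d[2]
def proj(C,X):
    K,R,t=C; x=K@(R@np.asarray(X,float)+t); return x[:2]/x[2]
def tri(rays):
    A=sum(np.eye(3)-np.outer(d,d) for o,d in rays); b=sum((np.eye(3)-np.outer(d,d))@o for o,d in rays)
    return np.linalg.solve(A,b)
def rows(target):  # shift in handwheel units
    p,R=tool(); return np.round(R.T@(np.asarray(target)-p)/0.1,3)
E
python3 - <<'E'
from h import *
C=cam("top")
for n,uv,z in [("L",(257,208),.086),("M",(280,215),.086),("R",(304,222),.086),("tl",(246,184),.06),("tr",(355,207),.06),("spool?",(144,325),.03),("piv",(336,230),.074)]: print(n,onplane(C,uv,z).round(3))
print(tool())
c=np.array([.53,.06,.27])
print(rows([.57,.05,.22]))
E
```

```text
L [0.607 0.143 0.086]
M [0.59  0.093 0.086]
R [0.574 0.042 0.086]
tl [0.67  0.173 0.06 ]
tr [ 0.611 -0.067  0.06 ]
spool? [0.365 0.398 0.03 ]
piv [ 0.558 -0.025  0.074]
(array([0.14400064, 0.60763562, 0.23853465]), array([[-9.73023430e-01,  2.30705448e-01, -6.32954024e-04],
       [ 2.30706197e-01,  9.73022060e-01, -1.64980637e-03],
       [ 2.35258911e-04, -1.75132667e-03, -9.99998439e-01]]))
[-5.432 -4.443  0.192]
```

```bash
m(){ :; }; 
python3 -m handwheel '{"delta_pos":[[-0.3,-0.25,0],[-0.7,-0.6,0],[-0.9,-0.74,0]],"twist":[[0,0,0],[0,0,0],[0,0,0]]}' -1 20
for i in 1 2 3 4; do python3 -m handwheel '{"delta_pos":[[-0.4,-0.3,0],[-0.8,-0.6,0],[-0.9,-0.74,0]],"twist":[[0,0,0],[0,0,0],[0,0,0]]}' >/dev/null; done
python3 -m handwheel '{"delta_pos":[[-0.4,-0.3,0.2],[-0.7,-0.6,0.4],[-0.9,-0.74,0.5],[-0.9,-0.74,0.5],[-0.9,-0.74,0.5]],"twist":[[0,0,0],[0,0,0],[0,0,0],[0,0,0],[0,0,0]]}'
python3 - <<'E'
from h import *
C=cam("wrist"); print(tool()[0])
im=get_image("wrist"); cv2.imwrite("pics/w1.png",im)
np.save("w1C.npy",np.c_[C[0],C[1],C[2]])
E
```

```text
t: 0.4
eef_pos: [0.2155, 0.5128, 0.2386]
ee_rot: [-0.0, 0.116, 0.993, -0.001]
force: [-0.5, -0.4, -0.6]
grip_width: 0.0701
grasp_force: 0.0
t: 2.1
eef_pos: [0.5667, 0.0514, 0.1888]
ee_rot: [-0.001, 0.117, 0.993, 0.0]
force: [-0.2, 0.7, -0.3]
grip_width: 0.0008
grasp_force: 0.0
[0.56665916 0.05137039 0.18876146]
```

View pics/w1.png

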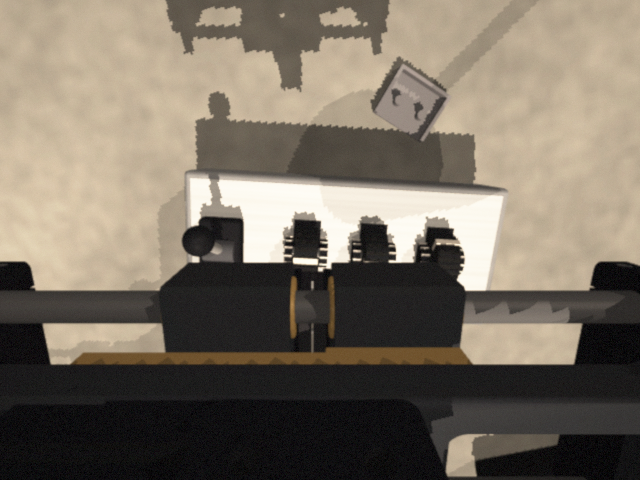

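The wrist view is turned half round: the robot side is at the top and the box's left is image right. The gripper hides the far half of the box below row 260. I'll move the camera past it.

```bash

python3 -m handwheel '{"delta_pos":[[-0.4,0.05,-0.1],[-0.8,0.05,-0.3],[-0.9,0.05,-0.3],[-0.9,0.05,-0.3]],"twist":[[0,0,0],[0,0,0],[0,0,0],[0,0,0]]}'
python3 - <<'E'
from h import *
C=cam("wrist"); im=get_image("wrist"); cv2.imwrite("pics/w2full.png",im)
np.save("w2C.npy",np.c_[C[0],C[1],C[2]])
print(tool()[0])
cv2.imwrite("pics/w2.png",cv2.resize(im[0:270,140:540],None,fx=2,fy=2,interpolation=cv2.INTER_CUBIC))
E
```

```text
t: 2.55
eef_pos: [0.6568, 0.0365, 0.2206]
ee_rot: [0.001, 0.116, 0.993, 0.0]
force: [0.4, 1.1, -0.4]
grip_width: 0.0005
grasp_force: 0.0
[0.65527781 0.03673859 0.21945173]
```

View pics/w2.png

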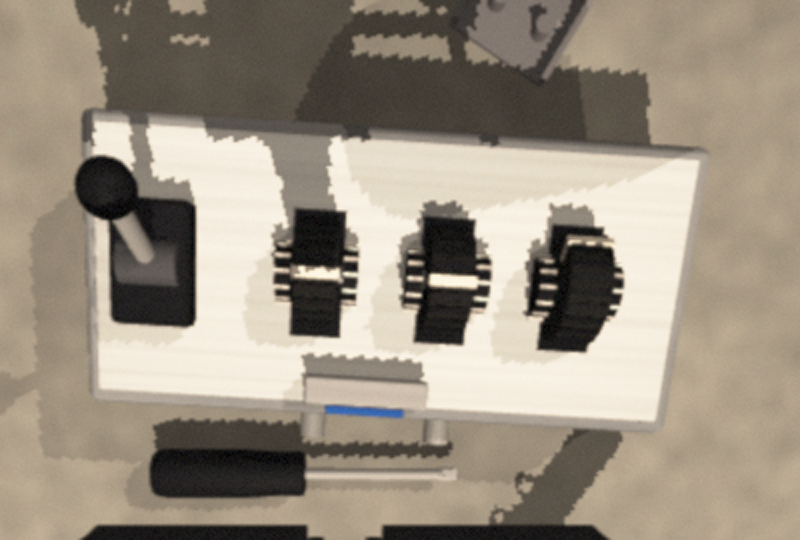

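The crop (scale 2, offset column 140) shows the whole box:
- **Top corners:** (88,112), (707,150), (660,428), (95,398).
- **White lines:** right (318,272), mid (453,281), left (590,241).
- **Lever:** ball at (106,187), leaning to the near side.
- **Connector:** at the far edge, (365,390).

```bash
python3 - <<'E'
from h import *
D=np.load("w2C.npy"); C=(D[:,:3],D[:,3:6],D[:,6])
px=lambda u,v:(u/2+140-.25,v/2-.25)
c=[onplane(C,px(*q),.06)[:2] for q in [(88,112),(707,150),(660,428),(95,398)]]  # nearR nearL farL farR
c=np.array(c); print(c.round(4)); print("sides",[np.linalg.norm(c[i]-c[(i+1)%4]).round(4) for i in range(4)])
y=(c[1]-c[0])+(c[2]-c[3]); y/=np.linalg.norm(y); x=np.array([y[1],-y[0]]); ctr=c.mean(0)
print("ctr",ctr,"yaw",np.degrees(np.arctan2(x[1],x[0])))
def tobox(p): d=p[:2]-ctr; return np.array([d@x,d@y])
W={"L":(590,241),"M":(453,281),"R":(318,272)}
# wheel bodies: near bottom / far bottom ends in image
ends={"L":[(577,228),(562,350)],"M":[(448,218),(438,342)],"R":[(320,210),(315,336)]}
for k,uv in W.items():
    o,d=ray(C,px(*uv))
    ob=np.r_[tobox(o),o[2]]; db=np.array([d[:2]@x,d[:2]@y,d[2]])
    yb=None
    for dz in(-.004,0,.004):
        # axle at box x0=0 
        a=db[[0,2]]; b=ob[[0,2]]-[0,.064+dz]
        t=np.roots([a@a,2*a@b,b@b-.022**2]); t=t.real.min(); P=ob+t*db
        print(k,dz,P.round(4),"angle",np.arctan2(P[2]-.064-dz,-P[0]).round(3), np.iscomplex(np.roots([a@a,2*a@b,b@b-.022**2])).any())
print("ball ray at z .1227:",tobox(onplane(C,px(106,187),.1227)), onplane(C,px(106,187),.1227))
print("hub",tobox(onplane(C,px(150,262),.076)))
for k,e in ends.items(): print(k,[tobox(onplane(C,px(*q),.064)).round(4) for q in e])
# top cam check of ball
np.savez("box.npz",ctr=ctr,x=x,y=y)
E
```

```text
[[ 0.4935 -0.0316]
 [ 0.5651  0.2102]
 [ 0.6754  0.1775]
 [ 0.6042 -0.0653]]
sides [np.float64(0.2522), np.float64(0.115), np.float64(0.253), np.float64(0.1158)]
ctr [0.58454003 0.07267782] yaw -16.413478538139717
L -0.004 [-0.0186  0.0797  0.0718] angle 0.566 False
L 0 [-0.018   0.0781  0.0766] angle 0.61 False
L 0.004 [-0.0175  0.0765  0.0813] angle 0.651 False
M -0.004 [0.0005 0.0242 0.082 ] angle 1.592 False
M 0 [0.0007 0.0236 0.086 ] angle 1.6 False
M 0.004 [0.0008 0.023  0.09  ] angle 1.609 False
R -0.004 [-0.     -0.0294  0.082 ] angle 1.569 False
R 0 [ 0.0002 -0.0292  0.086 ] angle 1.578 False
R 0.004 [ 0.0004 -0.029   0.09  ] angle 1.588 False
ball ray at z .1227: [-0.02092524 -0.09856149] [ 0.53661731 -0.01595426  0.1227    ]
hub [-0.00048917 -0.09721408]
L [array([-0.0242,  0.0762]), array([0.0255, 0.0765])]
M [array([-0.0252,  0.0225]), array([0.0251, 0.0228])]
R [array([-0.0254, -0.0304]), array([ 0.0254, -0.0302])]
```

```bash
cat >> h.py <<'E'
try:
    B=np.load("box.npz"); bx=np.r_[B["x"],0]; by=np.r_[B["y"],0]; b0=np.r_[B["ctr"],0]
except FileNotFoundError: pass
def b2w(p): return b0+bx*p[0]+by*p[1]+np.array([0,0,p[2]])
def st():
    s=sense(); p,R=tool(); d=p-b0; F=s["force"]
    print("t %.2f box %s F(box) %s yawerr %.2f tilt %.2f"%(s["t"],np.round([d@bx,d@by,d[2]],4),np.round([F@bx,F@by,F[2]],2),np.degrees(np.arctan2(R[:,0]@bx,R[:,0]@by)),np.degrees(np.arccos(-R[2,2]))))
E
python3 - <<'E'
from h import *
st(); print(rows(b2w([.0118,.0227,.125])))
E
```

```text
t 2.60 box [ 0.078  -0.0145  0.2195] F(box) [-0.18  0.29 -0.43] yawerr -93.14 tilt 0.05
[0.64  0.407 0.945]
```

```bash

python3 -m handwheel '{"delta_pos":[[0.2,0.12,0.2],[0.4,0.24,0.4],[0.6,0.38,0.6],[0.64,0.407,0.75],[0.64,0.407,0.75]],"twist":[[0,0,0.05],[0,0,0.1],[0,0,0.15],[0,0,0.2],[0,0,0.2]]}' >/dev/null
python3 -m handwheel '{"delta_pos":[[0,0,0],[0,0,0],[0,0,0],[0,0,0],[0,0,0]],"twist":[[0,0,0.05],[0,0,0.1],[0,0,0.15],[0,0,0.2],[0,0,0.2]]}' >/dev/null
python3 -m handwheel '{"delta_pos":[[0,0,0],[0,0,0],[0,0,0],[0,0,0],[0,0,0]],"twist":[[0,0,0.05],[0,0,0.1],[0,0,0.117],[0,0,0.117],[0,0,0.117]]}' >/dev/null
python3 - <<'E'
from h import *
st(); print(rows(b2w([.0118,.0227,.125])))
E
```

```text
t 4.10 box [0.0128 0.0218 0.1449] F(box) [-0.75  0.44 -0.58] yawerr -0.28 tilt 0.01
[ 0.009 -0.01   0.199]
```

```bash

python3 -m handwheel '{"delta_pos":[[0.009,-0.01,0.15],[0.009,-0.01,0.3],[0.009,-0.01,0.36],[0.009,-0.01,0.36]],"twist":[[0,0,0],[0,0,0],[0,0,0],[0,0,0]]}' | egrep 'eef|force:'
for i in 1 2 3 4; do python3 -m handwheel '{"delta_pos":[[0,0,0.01],[0,0,0.01]],"twist":[[0,0,0],[0,0,0]]}' | egrep 'eef|^force:'; done
```

```text
eef_pos: [0.6006, 0.0911, 0.1059]
force: [-0.2, -0.3, -0.2]
grasp_force: 0.0
eef_pos: [0.6027, 0.0911, 0.1078]
force: [-0.4, -0.6, -0.6]
eef_pos: [0.6026, 0.0912, 0.1069]
force: [0.0, 1.3, -0.3]
eef_pos: [0.6023, 0.0911, 0.1056]
force: [0.4, 0.2, 0.1]
eef_pos: [0.6022, 0.0911, 0.1044]
force: [-1.0, -0.2, 0.5]
```

```bash

for i in 1 2 3; do python3 -m handwheel '{"delta_pos":[[0,0,0.01],[0,0,0.01],[0,0,0.01]],"twist":[[0,0,0],[0,0,0],[0,0,0]]}' | egrep 'eef|^force:'; done
```

```text
eef_pos: [0.6023, 0.0912, 0.1036]
force: [0.5, 0.3, -0.4]
eef_pos: [0.6025, 0.0912, 0.1029]
force: [-0.4, -0.3, 2.2]
eef_pos: [0.6026, 0.0911, 0.1019]
force: [-0.9, 0.2, 3.9]
```

```bash

python3 -m handwheel '{"delta_pos":[[0,0,0.01],[0,0,0.01],[0,0,0.01]],"twist":[[0,0,0],[0,0,0],[0,0,0]]}' | egrep 'eef|^force:'
python3 -c "from h import *; st()"
python3 -m handwheel '{"delta_pos":[[0,-0.02,0],[0,-0.05,0],[0,-0.08,0],[0,-0.11,0],[0,-0.14,0]],"twist":[[0,0,0],[0,0,0],[0,0,0],[0,0,0],[0,0,0]]}' >/dev/null
python3 -c "from h import *; st()"
python3 -m handwheel '{"delta_pos":[[0,-0.03,0],[0,-0.06,0],[0,-0.08,0],[0,-0.095,0],[0,-0.095,0]],"twist":[[0,0,0],[0,0,0],[0,0,0],[0,0,0],[0,0,0]]}' >/dev/null
python3 -c "from h import *; st()"
```

```text
eef_pos: [0.6027, 0.0911, 0.1011]
force: [-0.7, 0.4, 5.2]
t 6.50 box [0.0122 0.0228 0.1011] F(box) [-0.77  0.19  5.21] yawerr -0.02 tilt 0.04
t 7.00 box [-0.0007  0.0229  0.1018] F(box) [2.51 0.9  6.71] yawerr -0.01 tilt 0.21
t 7.50 box [-0.0111  0.0229  0.1012] F(box) [0.74 0.27 4.5 ] yawerr -0.02 tilt 0.10
```

```bash

python3 -m handwheel '{"delta_pos":[[0,0,-0.08],[0,0,-0.15],[-0.3,0,-0.15],[-0.532,0,-0.15],[-0.532,0,-0.15]],"twist":[[0,0,0],[0,0,0],[0,0,0],[0,0,0],[0,0,0]]}' >/dev/null
python3 -m handwheel '{"delta_pos":[[0,0,0.03],[0,0,0.06],[0,0,0.07],[0,0,0.07]],"twist":[[0,0,0],[0,0,0],[0,0,0],[0,0,0]]}' >/dev/null
python3 -c "from h import *; st()"
for i in 1 2 3 4 ; do python3 -m handwheel '{"delta_pos":[[0,0,0.01],[0,0,0.01],[0,0,0.01]],"twist":[[0,0,0],[0,0,0],[0,0,0]]}' | egrep 'eef|^force:'; done
```

```text
t 8.40 box [-0.0121 -0.0299  0.108 ] F(box) [-0.17 -0.11 -0.1 ] yawerr -0.07 tilt 0.06
eef_pos: [0.5648, 0.0469, 0.1076]
force: [0.1, 1.1, -1.1]
eef_pos: [0.5647, 0.0467, 0.1065]
force: [0.1, 1.1, 0.8]
eef_pos: [0.5647, 0.0467, 0.1055]
force: [-0.1, 0.0, 0.2]
eef_pos: [0.5647, 0.0468, 0.1045]
force: [-0.4, -0.5, -0.9]
```

```bash

for i in 1 2 3 4 ; do python3 -m handwheel '{"delta_pos":[[0,0,0.01],[0,0,0.01],[0,0,0.01]],"twist":[[0,0,0],[0,0,0],[0,0,0]]}' | egrep 'eef|^force:'; done
```

```text
eef_pos: [0.5649, 0.0467, 0.1037]
force: [-0.6, 0.6, 1.2]
eef_pos: [0.565, 0.0467, 0.1028]
force: [-0.6, -0.1, 2.7]
eef_pos: [0.565, 0.0467, 0.1019]
force: [-1.0, 0.2, 4.5]
eef_pos: [0.5651, 0.0467, 0.101]
force: [-0.2, -0.8, 5.9]
```

```bash

python3 -c "from h import *; st()"
python3 -m handwheel '{"delta_pos":[[0,0.02,0],[0,0.05,0],[0,0.08,0],[0,0.11,0],[0,0.14,0]],"twist":[[0,0,0],[0,0,0],[0,0,0],[0,0,0],[0,0,0]]}' >/dev/null
python3 -c "from h import *; st()"
python3 -m handwheel '{"delta_pos":[[0,0.03,0],[0,0.06,0],[0,0.08,0],[0,0.09,0],[0,0.09,0]],"twist":[[0,0,0],[0,0,0],[0,0,0],[0,0,0],[0,0,0]]}' >/dev/null
python3 -c "from h import *; st()
print(rows(b2w([-.013,.0765,.125])))"
```

```text
t 10.80 box [-0.0113 -0.0304  0.101 ] F(box) [ 0.04 -0.81  5.85] yawerr -0.01 tilt 0.04
t 11.30 box [ 0.0025 -0.0304  0.1012] F(box) [-2.87 -0.54  8.25] yawerr -0.02 tilt 0.00
t 11.80 box [ 0.0118 -0.0304  0.1011] F(box) [-1.68  0.67  5.82] yawerr -0.01 tilt 0.04
[ 1.069 -0.247 -0.239]
```

```bash

python3 -m handwheel '{"delta_pos":[[0,0,-0.08],[0,0,-0.15],[0.4,-0.1,-0.15],[0.8,-0.2,-0.15],[1.0,-0.2,-0.15]],"twist":[[0,0,0],[0,0,0],[0,0,0],[0,0,0],[0,0,0]]}' >/dev/null
python3 -m handwheel '{"delta_pos":[[0.069,0,0.03],[0.069,0,0.06],[0.069,0,0.07],[0.069,0,0.07]],"twist":[[0,0,0],[0,0,0],[0,0,0],[0,0,0]]}' >/dev/null
python3 -c "from h import *; st()"
for i in 1 2 3 4; do python3 -m handwheel '{"delta_pos":[[0,0,0.01],[0,0,0.01],[0,0,0.01]],"twist":[[0,0,0],[0,0,0],[0,0,0]]}' | egrep 'eef|^force:'; done
```

```text
t 12.70 box [-0.0087  0.075   0.1079] F(box) [-0.59  0.24 -0.08] yawerr 0.06 tilt 0.08
eef_pos: [0.5979, 0.148, 0.1077]
force: [0.0, -0.3, 0.4]
eef_pos: [0.5978, 0.1485, 0.1065]
force: [-0.8, 0.5, -0.4]
eef_pos: [0.5979, 0.1485, 0.1056]
force: [0.1, -0.2, 0.3]
eef_pos: [0.598, 0.1485, 0.1049]
force: [-1.2, 0.1, 2.7]
```

```bash

for i in 1 2; do python3 -m handwheel '{"delta_pos":[[0,0,0.008],[0,0,0.008],[0,0,0.008]],"twist":[[0,0,0],[0,0,0],[0,0,0]]}' | egrep 'eef|^force:'; done
python3 -c "from h import *; st()"
```

```text
eef_pos: [0.598, 0.1485, 0.1041]
force: [-0.7, 0.0, 3.6]
eef_pos: [0.5981, 0.1485, 0.1034]
force: [-1.4, -0.4, 5.4]
t 14.50 box [-0.0084  0.0766  0.1034] F(box) [-1.23 -0.76  5.42] yawerr -0.02 tilt 0.04
```

```bash

python3 -m handwheel '{"delta_pos":[[0,0.03,0],[0,0.07,0],[0,0.11,0],[0,0.15,0],[0,0.18,0]],"twist":[[0,0,0],[0,0,0],[0,0,0],[0,0,0],[0,0,0]]}' >/dev/null
python3 -m handwheel '{"delta_pos":[[0,0,0],[0,0,0]],"twist":[[0,0,0],[0,0,0]]}' >/dev/null
python3 -c "from h import *; st()"
python3 -m handwheel '{"delta_pos":[[0,0,-0.06],[0,0,-0.1],[0,-0.1,-0.1],[0,-0.16,-0.1],[0,-0.16,-0.1]],"twist":[[0,0,0],[0,0,0],[0,0,0],[0,0,0],[0,0,0]]}' >/dev/null
python3 -m handwheel '{"delta_pos":[[0,0,0.03],[0,0,0.06],[0,0,0.08],[0,0,0.09],[0,0,0.1]],"twist":[[0,0,0],[0,0,0],[0,0,0],[0,0,0],[0,0,0]]}' >/dev/null
python3 -m handwheel '{"delta_pos":[[0,0,0],[0,0,0]],"twist":[[0,0,0],[0,0,0]]}' >/dev/null
python3 -c "from h import *; st()"
```

```text
t 15.20 box [0.0098 0.0765 0.1034] F(box) [ 0.18 -0.6   5.19] yawerr -0.01 tilt 0.05
t 16.40 box [-0.0064  0.0765  0.1037] F(box) [-2.91 -0.42  5.55] yawerr -0.02 tilt 0.02
```

Now the second stroke, then lift and move back to look. The camera now sits on the box's +y side.

```bash

python3 -m handwheel '{"delta_pos":[[0,0.03,0],[0,0.06,0],[0,0.09,0],[0,0.12,0],[0,0.142,0]],"twist":[[0,0,0],[0,0,0],[0,0,0],[0,0,0],[0,0,0]]}' >/dev/null
python3 -m handwheel '{"delta_pos":[[0,0,0],[0,0,0]],"twist":[[0,0,0],[0,0,0]]}' >/dev/null
python3 -c "from h import *; st()"
python3 -m handwheel '{"delta_pos":[[0,0,-0.1],[0,0,-0.3],[-0.2,0,-0.6],[-0.6,0,-0.9],[-0.9,0,-0.95]],"twist":[[0,0,0],[0,0,0],[0,0,0],[0,0,0],[0,0,0]]}' >/dev/null
python3 -m handwheel '{"delta_pos":[[-0.4,0,0],[-0.8,0,0],[-0.9,0,0],[-0.9,0,0],[-0.9,0,0]],"twist":[[0,0,0],[0,0,0],[0,0,0],[0,0,0],[0,0,0]]}' >/dev/null
python3 - <<'E'
from h import *
st()
C=cam("wrist"); im=get_image("wrist"); cv2.imwrite("pics/w3full.png",im)
np.save("w3C.npy",np.c_[C[0],C[1],C[2]])
px=np.array([proj(C,b2w([0,y,.07])) for y in(.0765,.0227,-.0304,-.098)]); print(px)
E
```

```text
t 17.10 box [0.0082 0.0765 0.1037] F(box) [-0.33 -0.68  5.72] yawerr -0.01 tilt 0.06
t 18.10 box [ 0.0076 -0.1029  0.1981] F(box) [-0.93  0.75  0.41] yawerr 0.00 tilt 0.04
[[300.72836881 -14.5566487 ]
 [301.30976553  70.19566819]
 [301.82773363 145.70176504]
 [302.41886427 231.87303095]]
```

View pics/w3full.png

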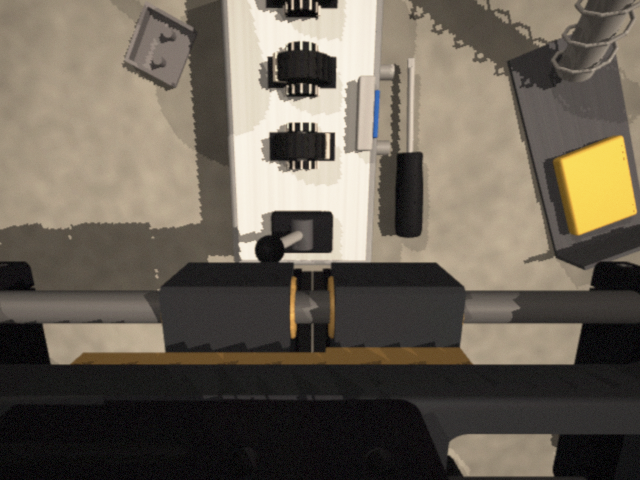

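The right wheel's line is at (330,146) and the middle wheel's at about (275,70). The left wheel is cut off at the top edge, so I'll raise the camera.

```bash

python3 -m handwheel '{"delta_pos":[[0,0,-0.3],[0,0,-0.6],[0,0,-0.7],[0,0,-0.7],[0,0,-0.7]],"twist":[[0,0,0],[0,0,0],[0,0,0],[0,0,0],[0,0,0]]}' >/dev/null
python3 - <<'E'
from h import *
st()
C=cam("wrist"); im=get_image("wrist")
np.save("w4C.npy",np.c_[C[0],C[1],C[2]])
print(np.array([proj(C,b2w([0,y,.07])) for y in(.0765,.0227,-.0304,-.098)]).round(1))
cv2.imwrite("pics/w4full.png",im)
cv2.imwrite("pics/w4.png",cv2.resize(im[0:200,240:380],None,fx=3,fy=3,interpolation=cv2.INTER_CUBIC))
E
```

```text
t 18.65 box [ 0.007  -0.1029  0.2666] F(box) [-0.36 -0.23 -1.14] yawerr -0.08 tilt 0.09
[[304.4  22.4]
 [304.7  88. ]
 [304.9 147.6]
 [305.1 217.1]]
```

View pics/w4.png

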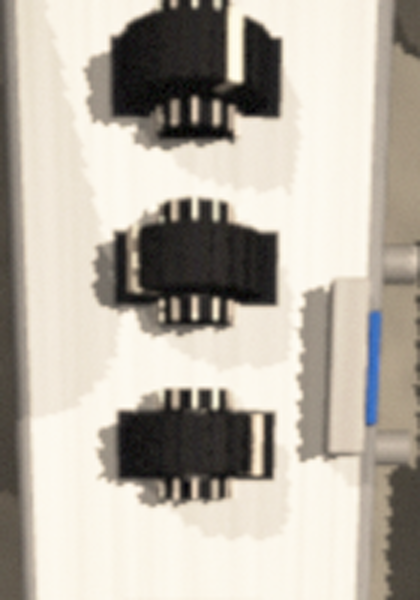

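The lines are visible on all three wheels: left at crop (236,48), mid at about (133,258), right at (258,445). I'll work out the angles.

```bash
python3 - <<'E'
from h import *
D=np.load("w4C.npy"); C=(D[:,:3],D[:,3:6],D[:,6]); im=cv2.imread("pics/w4full.png").max(2)
for v in (40,55,250,265,435,455): print(v, im[round(v/3-.33),275:336])
for k,uv,dz in [("L",(236,48),.002),("M",(133,258),0),("R",(258,445),0)]:
  for x0 in (0,.0006):
    o,d=ray(C,(uv[0]/3+240-.33,uv[1]/3-.33)); o=o-b0
    a=np.array([d@bx,d[2]]); b=np.array([o@bx-x0,o[2]-.064-dz])
    r=np.roots([a@a,2*a@b,b@b-.022**2]); P=b+r.real.min()*a
    print(k,x0,r.imag.any(),np.arctan2(P[1],-P[0]).round(3))
E
```

```text
40 [248 210 103  52  43  28  19  24  25  20  24  24  29  30  32  26  29  31
  35  33  41  38  40  39  37  40  43  42  42  43  40  42  47  47  46  42
  37  44  49  52 123 233 252 253 252 224 101  34  30  31  37  29  30  30
  31  53  68  74 121 227 248]
55 [157 120  59  31  25  24  20  20  24  22  23  26  26  20  30  30  29  31
  38  39  36  33  39  38  39  43  42  44  44  43  38  45  45  45  48  43
  42  49  42  58 125 235 252 253 252 220  98  28  23  35  41  28  29  30
  33  36  36  47 111 227 249]
250 [156 154 123  70  34  29  42 105 148 154 120  63  32  28  28  32  27  35
  30  38  40  36  39  39  39  42  43  44  46  45  46  45  47  49  40  31
  46  47  49  47  49  36  29  39  40  43  34  25  32  39  35  31  29  29
  35  40  59 149 238 251 251]
265 [120 120 101  67  32  27  39 100 154 220 203 110  39  27  26  26  29  31
  29  35  36  42  41  37  35  39  41  40  46  46  48  48  42  46  48  45
  50  52  50  46  45  35  32  46  42  43  29  34  32  42  35  27  26  30
  39  36  64 162 237 248 249]
435 [154 156 153 121  67  30  28  20  27  25  30  33  23  25  25  24  31  33
  31  31  28  41  35  33  37  41  47  43  39  44  44  46  43  48  47  41
  48  56  51  52  45  35  40  42  41  41  32  41  80 172 238 247 203  81
  38  70 186 245 251 251 251]
455 [157 155 148 124  72  31  29  24  26  23  17  21  24  23  27  30  33  35
  25  35  40  42  38  34  30  39  43  43  50  45  44  43  49  48  36  39
  46  52  47  51  45  34  38  42  44  42  36  37  81 190 241 235 161  64
  40  61 161 228 239 239 239]
L 0 False 2.151
L 0.0006 False 2.118
M 0 False 0.565
M 0.0006 False 0.503
R 0 False 2.695
R 0.0006 False 2.631
```

```bash
python3 - <<'E'
from h import *
L=lambda n:(lambda D:(D[:,:3],D[:,3:6],D[:,6]))(np.load(n))
P=tri([ray(L("w2C.npy"),(192.9,93.3)),ray(L("w3C.npy"),(270,247))])-b0
print("ball box",(P@bx).round(4),(P@by).round(4),P[2].round(4))
P=tri([ray(L("w2C.npy"),(159-.25,136-.25)),ray(L("w2C.npy"),(159,136))])
C=L("w4C.npy"); v=148; 
f=lambda u,z:(lambda q:((q-b0)@bx).round(4))(onplane(C,(u,v),z))
print("slot ends z.06",f(278.6,.06),f(330.65,.06))
for u in(323.3,325.5,327.8):
    o,d=ray(C,(u,v)); o=o-b0; a=np.array([d@bx,d[2]]); b=np.array([o@bx,o[2]-.064]); r=np.roots([a@a,2*a@b,b@b-.022**2]); Q=b+r.real.min()*a; print(np.arctan2(Q[1],-Q[0]).round(3))
st(); print(rows(b2w([-.060,-.098,.16])))
E
```

```text
ball box -0.0168 -0.0892 0.1506
slot ends z.06 -0.0262 0.0253
2.488
2.677
3.098
t 18.70 box [ 0.0067 -0.1031  0.266 ] F(box) [ 0.2   0.77 -1.15] yawerr -0.06 tilt 0.16
[ 0.052 -0.664  1.062]
```

```bash
python3 - <<'E'
from h import *
L=lambda n:(lambda D:(D[:,:3],D[:,3:6],D[:,6]))(np.load(n))
for n,f in(("w2C.npy","w2full"),("w3C.npy","w3full"),("w4C.npy","w4full")):
    C=L(n); g=cv2.GaussianBlur(cv2.cvtColor(cv2.imread(f"pics/{f}.png"),cv2.COLOR_BGR2GRAY),(3,3),0)
    e=proj(C,b2w([-.0214,-.0975,.1227])); u,v=e.astype(int); w=g[v-26:v+27,u-26:u+27]
    c=cv2.HoughCircles(cv2.resize(w,None,fx=4,fy=4),cv2.HOUGH_GRADIENT,1,60,param1=60,param2=12,minRadius=40,maxRadius=80)
    print(f,e.round(1))
    for q in (c[0][:3] if c is not None else []):
        p=q[:2]/4+[u-26,v-26]-.4; X=onplane(C,p,.1235)-b0; print(p.round(1),(q[2]/4).round(1),(X@bx).round(4),(X@by).round(4))
E
```

```text
w2full [194.3  92.6]
[191.   92.5] 15.1 -0.0212 -0.0994
[178.5 118.2] 15.8 -0.0047 -0.1083
w3full [268.1 248.2]
[269.2 249.5] 14.8 -0.0206 -0.0982
[249.2 246.2] 15.2 -0.0338 -0.096
w4full [278.9 227.1]
[280.  228.2] 11.2 -0.0205 -0.0983
[298.2 217.7] 16.4 -0.0048 -0.0892
[262.5 211.2] 10.1 -0.035 -0.0836
```

```bash

python3 -m handwheel '{"delta_pos":[[0.04,-0.4,0.1],[0.046,-0.66,0.4],[0.046,-0.66,0.8],[0.046,-0.66,0.95],[0.046,-0.66,0.95]],"twist":[[0,0,0],[0,0,0],[0,0,0],[0,0,0],[0,0,0]]}' >/dev/null
python3 -m handwheel '{"delta_pos":[[0,0,0.2],[0,0,0.4],[0,0,0.46],[0,0,0.46],[0,0,0.46]],"twist":[[0,0,0],[0,0,0],[0,0,0],[0,0,0],[0,0,0]]}' >/dev/null
python3 -c "from h import *; st()"
for i in 1 2 3; do python3 -m handwheel '{"delta_pos":[[0,0.02,0],[0,0.04,0],[0,0.04,0]],"twist":[[0,0,0],[0,0,0],[0,0,0]]}' >/dev/null; python3 -c "from h import *; st()"; done
```

```text
t 19.70 box [-0.0577 -0.0989  0.1279] F(box) [ 0.5  -0.05  0.91] yawerr -0.01 tilt 0.07
t 20.00 box [-0.0536 -0.0989  0.1277] F(box) [ 0.33 -0.44 -0.08] yawerr -0.01 tilt 0.08
t 20.30 box [-0.0501 -0.099   0.127 ] F(box) [0.93 0.21 0.54] yawerr -0.01 tilt 0.01
t 20.60 box [-0.0462 -0.099   0.127 ] F(box) [-0.36 -0.85  0.18] yawerr -0.01 tilt 0.01
```

```bash

python3 -m handwheel '{"delta_pos":[[0,0.03,-0.01],[0,0.06,-0.02],[0,0.09,-0.03],[0,0.12,-0.035],[0,0.12,-0.035]],"twist":[[0,0,0],[0,0,0],[0,0,0],[0,0,0],[0,0,0]]}' >/dev/null; python3 -c "from h import *; st()"
python3 -m handwheel '{"delta_pos":[[0,0.03,-0.005],[0,0.06,-0.01],[0,0.09,-0.01],[0,0.12,-0.01],[0,0.12,-0.01]],"twist":[[0,0,0],[0,0,0],[0,0,0],[0,0,0],[0,0,0]]}' >/dev/null; python3 -c "from h import *; st()"
```

```text
t 21.10 box [-0.0341 -0.0989  0.1306] F(box) [-1.16 -0.93  0.19] yawerr -0.01 tilt 0.01
t 21.60 box [-0.0218 -0.099   0.1315] F(box) [-1.04  0.5   0.77] yawerr -0.01 tilt 0.04
```

```bash

python3 -m handwheel '{"delta_pos":[[0,0.03,0],[0,0.06,0],[0,0.09,0.005],[0,0.1,0.01],[0,0.1,0.01]],"twist":[[0,0,0],[0,0,0],[0,0,0],[0,0,0],[0,0,0]]}' >/dev/null; python3 -c "from h import *; st()"
for i in 1 2; do python3 -m handwheel '{"delta_pos":[[0,0.01,0.003],[0,0.02,0.006],[0,0.02,0.006]],"twist":[[0,0,0],[0,0,0],[0,0,0]]}' >/dev/null; python3 -c "from h import *; st()"; done
```

```text
t 22.10 box [-0.0121 -0.099   0.1303] F(box) [-0.83 -0.37 -0.32] yawerr -0.01 tilt 0.02
t 22.40 box [-0.0104 -0.099   0.1298] F(box) [-0.93  0.08  0.58] yawerr -0.01 tilt 0.00
t 22.70 box [-0.0083 -0.099   0.1292] F(box) [-0.59  0.19  0.79] yawerr -0.01 tilt 0.01
```

```bash

python3 -m handwheel '{"delta_pos":[[0,0.01,0.003],[0,0.02,0.006],[0,0.02,0.006]],"twist":[[0,0,0],[0,0,0],[0,0,0]]}' >/dev/null; python3 -c "from h import *; st()"
python3 -m handwheel '{"delta_pos":[[0,-0.1,0],[0,-0.3,0],[0,-0.4,-0.3],[0,-0.4,-0.7],[0,-0.2,-0.95]],"twist":[[0,0,0],[0,0,0],[0,0,0],[0,0,0],[0,0,0]]}' >/dev/null
python3 -m handwheel '{"delta_pos":[[-0.1,0.3,-0.3],[-0.1,0.3,-0.4],[-0.1,0.3,-0.4],[-0.1,0.3,-0.4]],"twist":[[0,0,0],[0,0,0],[0,0,0],[0,0,0]]}' >/dev/null
python3 - <<'E'
from h import *
st(); C=cam("wrist"); im=get_image("wrist")
np.save("w5C.npy",np.c_[C[0],C[1],C[2]])
print([proj(C,b2w([.0214*s,-.0985,.1227])).round(1) for s in(-1,1)])
cv2.imwrite("pics/w5full.png",im)
cv2.imwrite("pics/w5.png",cv2.resize(im[0:265,210:410],None,fx=2.2,fy=2.2,interpolation=cv2.INTER_CUBIC))
E
```

```text
t 23.00 box [-0.0063 -0.099   0.1286] F(box) [-0.94  0.46  0.4 ] yawerr -0.01 tilt 0.01
t 23.90 box [ 0.0022 -0.1088  0.2623] F(box) [-0.79 -0.53  0.08] yawerr -0.02 tilt 0.12
[array([284.1, 222.5]), array([334.9, 222.5])]
```

View pics/w5.png

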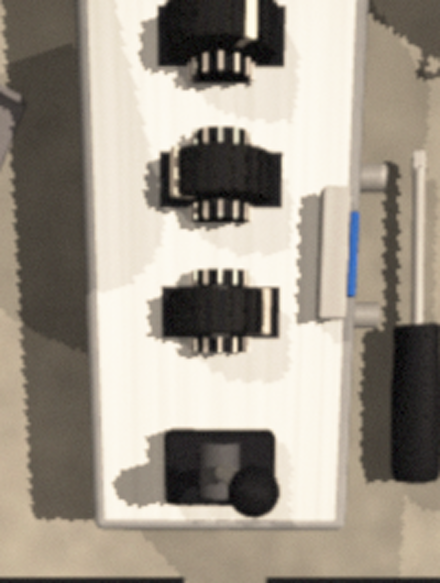

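The ball is at crop (254,490), which is pixel (325.5,222.7). That puts it about 14 mm past the pivot, a lever value near 0.65, so it's over but not by much. I'll push it a little further.

```bash

python3 -m handwheel '{"delta_pos":[[0.1,-0.4,0.1],[0.1,-0.4,0.5],[0.1,-0.4,0.9],[0.1,-0.4,0.95],[0.1,-0.4,0.95]],"twist":[[0,0,0],[0,0,0],[0,0,0],[0,0,0],[0,0,0]]}' >/dev/null
python3 -m handwheel '{"delta_pos":[[0,0.1,0.2],[0,0.2,0.37],[0,0.26,0.38],[0,0.26,0.38]],"twist":[[0,0,0],[0,0,0],[0,0,0],[0,0,0]]}' >/dev/null
python3 -c "from h import *; st()"
python3 -m handwheel '{"delta_pos":[[0,0.02,0],[0,0.04,0],[0,0.06,0],[0,0.06,0]],"twist":[[0,0,0],[0,0,0],[0,0,0],[0,0,0]]}' >/dev/null
python3 -c "from h import *; st()"
for i in 1 2; do python3 -m handwheel '{"delta_pos":[[0,0.01,0.003],[0,0.02,0.006],[0,0.02,0.006]],"twist":[[0,0,0],[0,0,0],[0,0,0]]}' >/dev/null; python3 -c "from h import *; st()"; done
```

```text
t 24.85 box [-0.009  -0.0989  0.1322] F(box) [ 0.15  0.19 -0.54] yawerr -0.00 tilt 0.10
t 25.25 box [-0.0041 -0.0989  0.1312] F(box) [-0.57  0.06  1.16] yawerr -0.02 tilt 0.04
t 25.55 box [-0.0025 -0.099   0.1299] F(box) [-0.3   0.43  1.33] yawerr -0.01 tilt 0.01
t 25.85 box [-0.0003 -0.099   0.1294] F(box) [-0.92 -0.52  1.06] yawerr -0.01 tilt 0.00
```

```bash

python3 -m handwheel '{"delta_pos":[[0,-0.1,0],[0,-0.3,0],[0,-0.4,-0.3],[0,-0.4,-0.7],[0,-0.2,-0.95]],"twist":[[0,0,0],[0,0,0],[0,0,0],[0,0,0],[0,0,0]]}' >/dev/null
python3 -m handwheel '{"delta_pos":[[-0.1,0.25,-0.3],[-0.1,0.25,-0.4],[-0.1,0.25,-0.4],[-0.1,0.25,-0.4],[-0.1,0.25,-0.4]],"twist":[[0,0,0],[0,0,0],[0,0,0],[0,0,0],[0,0,0]]}' >/dev/null
python3 - <<'E'
from h import *
st(); C=cam("wrist"); im=get_image("wrist")
print([proj(C,b2w([.0214*s,-.0985,.1227])).round(1) for s in(-1,1)],proj(C,b2w([0,-.0985,.127])))
cv2.imwrite("pics/w6.png",cv2.resize(im[0:265,210:410],None,fx=2.2,fy=2.2,interpolation=cv2.INTER_CUBIC))
E
```

```text
t 26.85 box [ 0.003  -0.1088  0.2624] F(box) [ 0.23  0.34 -1.05] yawerr -0.04 tilt 0.19
[array([283.5, 222.4]), array([334.3, 222.5])] [308.80398381 223.44190042]
```

View pics/w6.png

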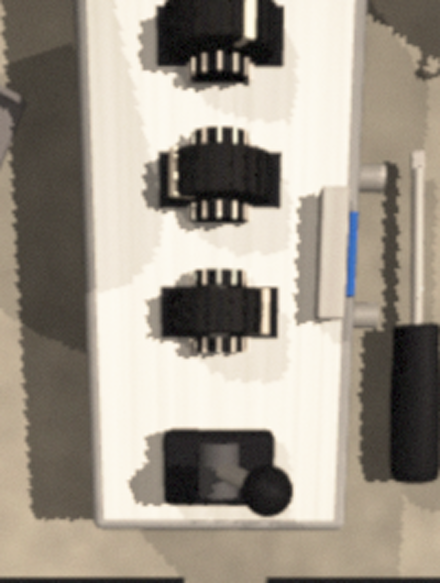

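The ball has moved to crop (268,490), about 19 mm past the pivot, so the lever is near 0.76. The wheel lines haven't moved and nothing is touching. I'll hand it in.

```bash
python3 -c "from bench import *; print(sign_off())"
```

```text
the job is handed in; nothing more can be done
None
```

The wheels stand at about 4 - 1 - 5 (2.12, 0.54 and 2.65 rad by image and travel), the lever is over at about 0.76 rad, wrist readings stayed under 10 N, and the job was handed in at about 27 s; no verdict was returned.

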